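# Lock the lamp cap into the microscope light base

## Task

Fit the lamp cap back into the microscope's light base: take the cap that has two lugs, lower it into the port with its lugs through the two slots, push it fully in and turn it clockwise (seen from above) as far as it goes, so that it stays locked when you let go. Leave the plain plug and the three-lug cap where they are.

Things in the scene. Friction and masses are not known exactly. Their poses are not given: they have to be found in the camera images.
- lamp_cap: Two-lug cap to fit, upright: aluminium plug, 54 mm dia, 40 high (foot tapers to 42 dia), dark blue grip bar on top 50 long, 18 wide, 30 high (70 in all). Two opposing lugs, 14 wide, 6 to 14 mm above the foot, reach 40 mm from the axis. Origin: centre of underside, z up; bar and lugs lie along x. 100-170 g. Locked, its underside rests 36 mm above the table, lugs held up against the rim by a spring.
- blank_plug: Look-alike, leave alone: same plug and grip bar, no lugs. Origin: centre of underside.
- three_lug_cap: Look-alike, leave alone: same plug and grip bar, three lugs 120 degrees apart. Origin: centre of underside.
- light_base: Fixed cream box 150x150x56 mm, origin: centre of underside. Port centred in top: steel rim 6 thick, bore 62 dia; two slots toward box +x and -x, 48 mm from axis; lugs pass if within 10 deg. Push the cap's underside to 32-35 mm above the table (sprung contact resists from 48 mm on: 2.5 N, 5 N at floor, 32 mm), then it turns only clockwise from above (-z) to a stop about 62 deg on.
Things that resemble listed ones, but are neither listed nor needed, are in the scene too. Leave any pink or red look-alike of the lamp_cap alone.

How it is judged:
At the end, for the whole second after the job is handed in: The two-lug cap is in the port, its axis within 10 mm of the port's, upright within 10 degrees, its underside less than 41 mm above the underside of the light base (lugs below the rim), turned at least 46 degrees from the slots' middle, and at rest (horizontal distance between lamp_cap and light_base below 0.01 m and z of lamp_cap in the frame of light_base below 0.041 m and angle between the x axis of lamp_cap and the x axis of light_base, either way round above 0.8 rad and angle between lamp_cap's own z axis and vertical below 0.17 rad and linear speed of lamp_cap below 0.02 m/s); the robot touches nothing.
It fails at once if the plain plug is moved more than 30 mm (distance of blank_plug from where it was at the start of the episode above 0.03 m).
It fails at once if the three-lug cap is moved more than 30 mm (distance of three_lug_cap from where it was at the start of the episode above 0.03 m).
It also fails if it takes over 38 s, if anything falls off the work surface, if the arm or the gripper's body presses on something with over 40 N, if the wrist force passes 120 N, or if a joint passes its speed limit or range.

## Robot

A 6-joint arm with a two-finger parallel gripper is mounted at the origin on the work surface. World frame = base frame: x ahead of the robot, y to its left, z up, the work surface at z = 0. Lengths are in m, angles in rad, forces in N, time in s.
With the tool pointing down it reaches from about 0.35 to 0.925 m from the base axis. Payload 6.4 kg.
Tool frame: the origin (TCP) lies on the centre line of the jaws, within the pads' length; the fingertips stand 14 mm ahead of it and the grasp point (between the pads) lies 5 mm behind it; z points along the fingers, y is the line along which they close (so a half turn about z gives the same grasp; the last joint's range is limited). The gripper opens to 85 mm and grips with 20 to 120 N. Pads are 22 mm wide; open, the fingers measure 114 mm over their backs; the gripper's body (76 mm by 85 mm) begins 54 mm behind the grasp point. The pads swing forward as they close: fully open they stand 13 mm farther back than shut.
Start: joints at [0.978, 0.245, 1.558, -0, 1.339, -0.174], TCP at [0.264, 0.594, 0.245] pointing down, gripper open.
Joint ranges: [-3.13, 3.13], [-1.02, 2.26], [0.13, 2.54], [-0.95, 4.09], [0.21, 2.88], [-2.74, 2.74]. Speed limits (rad/s): [2.57, 2.57, 3.14, 3.14, 3.14, 3.14].

## Interface

Orientations are given as a unit quaternion [w, x, y, z].
In Python, from cell import bot gives the robot as it stands. The module is installed in compiled form; this text tells all that it offers.
- The arm moves only by the shell command python3 -m handwheel 'ROWS' [FORCE]. ROWS is JSON, one flat list of numbers, 7 for each row, row after row: the turn, a rotation vector about the tool's x, y, z in degrees, then the shift along the tool's x, y, z in m, then the opening, from 0 (shut) to 1 (fully open). In form: [rx, ry, rz, dx, dy, dz, jaw, rx, ry, rz, dx, dy, dz, jaw, ...]. A call has 1 to 10 rows; each row is the pose to reach, as a shift and turn from the pose commanded when the call began, along the tool's axes at that moment; what a row does not reach only later rows make up. A row lasts 1/12 s, in which the tool goes at most 41.7 mm and 7.16 degrees, less where a joint would pass 70% of its speed; a pose out of reach is approached as far as the arm can. A call with a gripper value outside its range is refused whole. The fingers move at their own pace and stop on an object; FORCE is the grip in N (left out, the last holds). Time passes only in rows, so rows that repeat a pose let the fingers close. It gives the time, the measured TCP pose, the force, the opening and the grip force at its end, in the units of the state.
- bot.state(): the state, without advancing time (a new reading comes with each control period).
- bot.read_camera(name): name is "scene" or "top" or "wrist"; returns the picture (384x512x3 uint8, red, green, blue); there is no depth.
- bot.camera_params(name): a dict with "fx", "fy", "cx", "cy" (pixels), "R" (3x3) and "t" (3): a world point X has camera coordinates R X + t; the wrist camera has in their place "mount" (4x4, takes a point from camera to tool coordinates, whose origin is the TCP and whose axes are the flange's). Camera axes: x right, y down, z forward; pixel columns grow to the right and rows downward; lengths in m; the calibration is good to about 2 mm. A picture is of the moment at which its call begins: read the wrist's pose just before it. camera_params takes no time and is no camera call.
- bot.hand_in(): hands the job in; it is judged then, once.
The state is a dict: "time": time; "joints": joint angles; "dq": joint speeds; "effort": joint torques, N m; "tool_pos": TCP position; "eef_rot": TCP orientation; "force": force on the tool from outside, world axes, zero at the start; "moment": the same for the moment, N m; "opening": finger opening in m; "grip_force": force on a finger pad.
Only numpy, scipy, OpenCV 4.12 (cv2) and the standard library are available. Lean on these libraries where they do the work, as an engineer would, in place of code of your own. Each camera call takes 0.05 s, during which the arm holds its last target. There are 200 camera calls.

## Working session

There is one attempt and no reset: what is moved stays moved. The work goes in short steps, Python scripts to look and compute and a shell command to move; the robot and the scene stay as the last step left them, time stands still between calls to the robot, and variables do not carry over. Pictures are saved under pics/ and viewed, at most 10 in all, crops included, and the job is handed in when it is done.

```bash
mkdir -p pics; cat > h.py <<'E'
import numpy as np, cv2
from cell import bot
def ray(name,u,v,P=None):
    p=bot.camera_params(name)
    d=np.array([(u-p['cx'])/p['fx'],(v-p['cy'])/p['fy'],1.])
    if 'R' in p:
        R=np.array(p['R']);return -R.T@np.array(p['t']),R.T@d
    M=np.array(p['mount']);T=P
    c=T@M
    return c[:3,3],c[:3,:3]@d
def plane(name,u,v,z,P=None):
    o,d=ray(name,u,v,P);return (o+d*(z-o[2])/d[2]).round(4)
def pose():
    from scipy.spatial.transform import Rotation as Ro
    s=bot.state();q=s['eef_rot'];T=np.eye(4)
    T[:3,:3]=Ro.from_quat([q[1],q[2],q[3],q[0]]).as_matrix();T[:3,3]=s['tool_pos'];return T
E
python3 - <<'E'
from h import *
a=bot.read_camera('top');b=bot.read_camera('scene')
np.save('top.npy',a);np.save('scene.npy',b)
cv2.imwrite('pics/a.png',cv2.resize(a[:,:,::-1],(800,600)))
cv2.imwrite('pics/b.png',cv2.resize(b[:,:,::-1],(800,600)))
print(bot.camera_params('top'));print(pose().round(3),bot.state()['time'])
E
```

```text
{'fx': 434.47217808688447, 'fy': 434.47217808688447, 'cx': 261.650333699148, 'cy': 194.95051642857257, 'R': array([[ 0.01947705, -0.99960677,  0.0201732 ],
       [-0.98320333, -0.02281188, -0.1810824 ],
       [ 0.18147138, -0.0163074 , -0.98326101]]), 't': array([-0.00208286,  0.61753186,  1.01415433])}
[[-0.914  0.407 -0.001  0.264]
 [ 0.407  0.914 -0.001  0.593]
 [ 0.    -0.002 -1.     0.244]
 [ 0.     0.     0.     1.   ]] 0.1
```

View pics/a.png

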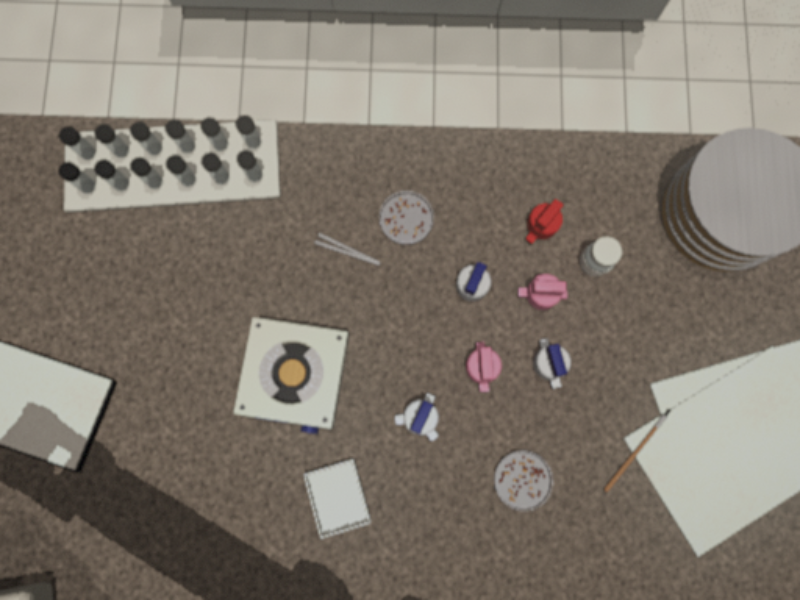

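View pics/b.png

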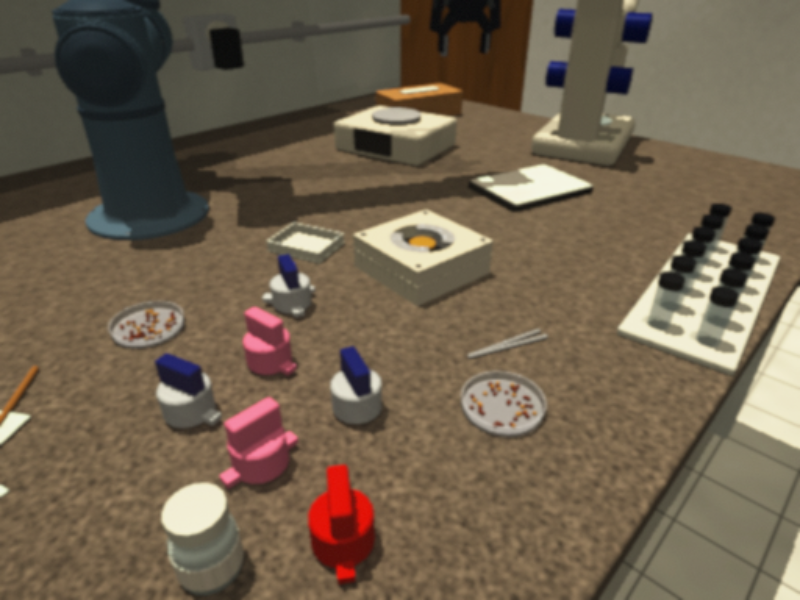

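Two-lug candidates in the top view (800x600): blue-bar caps at (474,281) without lugs (blank plug), at (421,416) with three lugs, and at (554,362) with two opposed lugs along the bar. The last fits lamp_cap; the pink and red ones are excluded. I'll confirm it in an enlarged crop and measure.

```bash
python3 - <<'E'
from h import *
a=np.load('top.npy')
cv2.imwrite('pics/c.png',cv2.resize(np.hstack([a[200:270,325:395],a[195:285,145:235][10:80,10:80]])[:,:,::-1],(800,400),interpolation=cv2.INTER_CUBIC))
hsv=cv2.cvtColor(a,cv2.COLOR_RGB2HSV)
m=cv2.inRange(hsv,(110,120,40),(130,255,255))
for c in cv2.findContours(m,0,2)[0]:
    if cv2.contourArea(c)>30:
        r=cv2.minAreaRect(c);b=cv2.boxPoints(r)
        print('bar',r,plane('top',*r[0],.07),[plane('top',*p,.07)[:2] for p in b])
w=cv2.inRange(hsv,(15,8,150),(40,90,255))
for c in cv2.findContours(w,0,2)[0]:
    r=cv2.minAreaRect(c)
    if 2500<cv2.contourArea(c)<6000:
        print('box',r,[plane('top',*p,.056)[:2] for p in cv2.boxPoints(r)],plane('top',*r[0],.056))
sub=a[205:275,150:225]
k=(sub.max(2)<70).astype(np.uint8)
for c in cv2.findContours(k,0,2)[0]:
    if cv2.contourArea(c)>20:
        M=cv2.moments(c);u,v=M['m10']/M['m00']+150,M['m01']/M['m00']+205
        print('dark',u,v,M['m00'],plane('top',u,v,.05))
E
```

```text
bar ((303.87933349609375, 177.44827270507812), (4.595726013183594, 17.988985061645508), 23.198589324951172) [ 0.661  -0.0915  0.07  ] [array([ 0.6422, -0.0777]), array([ 0.6843, -0.095 ]), array([ 0.6799, -0.1054]), array([ 0.638 , -0.0881])]
box ((185.4459228515625, 238.32431030273438), (63.129207611083984, 63.622406005859375), 9.462322235107422) [array([0.4428, 0.2759]), array([0.5948, 0.2605]), array([0.5726, 0.1076]), array([0.4214, 0.127 ])] [0.5069 0.1928 0.056 ]
dark 185.9805375347544 238.35464936669757 539.5 [0.5073 0.1924 0.05  ]
```

View pics/c.png

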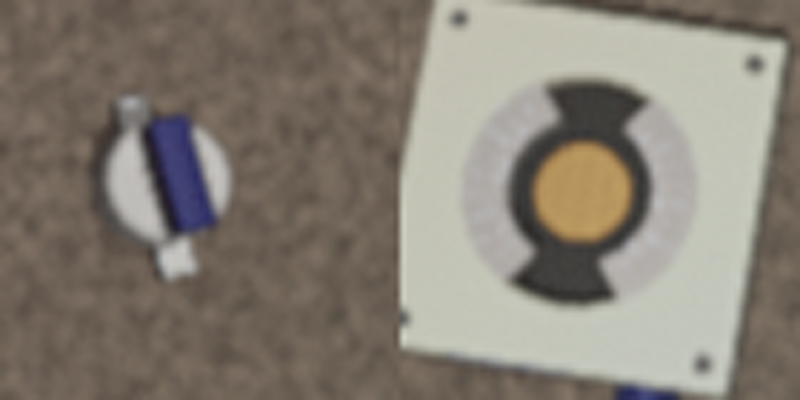

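The crop confirms two opposed lugs at crop (132,108) and (177,258), with the bar centred at (182,173). The slots' outer ends are at crop (597,92) and (563,292).

```bash
python3 - <<'E'
from h import *
s=5.714
l1=plane('top',325+132/s,200+108/s,.012);l2=plane('top',325+177/s,200+258/s,.012)
bar=plane('top',325+182/s,200+173/s,.07)
e1=plane('top',325+168/s,200+118/s,.07);e2=plane('top',325+200/s,200+228/s,.07)
u=plane('top',155+197/s,205+92/s,.056);d=plane('top',155+163/s,205+292/s,.056)
A=lambda p,q:np.degrees(np.arctan2(*(p-q)[[1,0]]))
print('lug mid',(l1+l2)/2,A(l1,l2),'bar',bar,A(e1,e2));print('slot mid',(u+d)/2,A(u,d),np.linalg.norm(u-d))
T=pose();t=(l1+l2)/2*0.5+bar*0.5;t[2]=.2
print('tool shift',T[:3,:3].T@(t-T[:3,3]),'tool y az',np.degrees(np.arctan2(T[1,1],T[0,1])),'x az',np.degrees(np.arctan2(T[1,0],T[0,0])))
print(bot.camera_params('wrist')['mount'])
E
```

```text
lug mid [ 0.53545 -0.22095  0.012  ] 15.9111485771395 bar [ 0.5338 -0.2195  0.07  ] 15.255118703057772
slot mid [0.50655 0.1902  0.056  ] -6.749174789569663 0.08508965859609495
tool shift [-0.57810126 -0.6332122   0.0451845 ] tool y az 66.00447108159959 x az 156.00443875839497
[[ 9.44474992e-05 -9.45284260e-01 -3.26247850e-01  8.33227247e-02]
 [ 9.99999931e-01  2.06243319e-04 -3.08081939e-04 -5.80213415e-05]
 [ 3.58511447e-04 -3.26247798e-01  9.45284214e-01 -1.27738963e-01]
 [ 0.00000000e+00  0.00000000e+00  0.00000000e+00  1.00000000e+00]]
```

```bash
cat > go.py <<'E'
# python3 go.py x y z az : remaining shift/turn in tool axes
import sys
from h import *
x,y,z,az=map(float,sys.argv[1:]);T=pose()
from scipy.spatial.transform import Rotation as Ro
a=np.radians(az);G=np.array([[np.cos(a),np.sin(a),0],[np.sin(a),-np.cos(a),0],[0,0,-1]])
s=bot.state()
print('rot',np.degrees(Ro.from_matrix(T[:3,:3].T@G).as_rotvec()).round(2),'shift',(T[:3,:3].T@(np.array([x,y,z])-T[:3,3])).round(4),'t',s['time'],'pos',T[:3,3].round(4),'q6',s['joints'][5],'F',np.round(s['force'],1))
E
python3 -m handwheel '[-0.0,0,-40,-0.578,-0.633,0.075,1, 0,0,-40,-0.578,-0.633,0.075,1, 0,0,-40,-0.578,-0.633,0.075,1, 0,0,-40,-0.578,-0.633,0.075,1, 0,0,-40,-0.578,-0.633,0.075,1, 0,0,-40,-0.578,-0.633,0.075,1, 0,0,-40,-0.578,-0.633,0.075,1, 0,0,-40,-0.578,-0.633,0.075,1, 0,0,-40,-0.578,-0.633,0.075,1, 0,0,-40,-0.578,-0.633,0.075,1]'
python3 go.py 0.534 -0.22 0.17 195.6
```

```text
time: 0.93
tool_pos: [0.3932, 0.2047, 0.2092]
eef_rot: [-0.0, -0.139, 0.99, -0.0]
force: [1.5, -0.8, 0.6]
opening: 0.0857
grip_force: 0.0
rot [-0.   -0.    0.43] shift [-0.018  -0.4471  0.0393] t 0.9333 pos [0.3932 0.2047 0.2092] q6 -1.6274148847151308 F [ 1.5 -0.8  0.6]
```

```bash

python3 -m handwheel '[0,0,0.4,-0.018,-0.445,0.039,1, 0,0,0.4,-0.018,-0.445,0.039,1, 0,0,0.4,-0.018,-0.445,0.039,1, 0,0,0.4,-0.018,-0.445,0.039,1, 0,0,0.4,-0.018,-0.445,0.039,1, 0,0,0.4,-0.018,-0.445,0.039,1, 0,0,0.4,-0.018,-0.445,0.039,1, 0,0,0.4,-0.018,-0.445,0.039,1, 0,0,0.4,-0.018,-0.445,0.039,1, 0,0,0.4,-0.018,-0.445,0.039,1]'
python3 go.py 0.534 -0.22 0.17 195.6
```

```text
time: 1.77
tool_pos: [0.5238, -0.1895, 0.1727]
eef_rot: [-0.0, -0.135, 0.991, 0.0]
force: [1.4, 1.0, -0.1]
opening: 0.0857
grip_force: 0.0
rot [ 0.04 -0.03 -0.03] shift [-0.0017 -0.0321  0.0026] t 1.7667 pos [ 0.5238 -0.1895  0.1727] q6 -2.3933483031340304 F [ 1.4  1.  -0.1]
```

```bash

python3 -m handwheel '[0,0,0,-0.001,-0.030,0.002,1, 0,0,0,-0.001,-0.030,0.002,1, 0,0,0,-0.001,-0.030,0.002,1]'
python3 - <<'E'
from h import *
T=pose();a=bot.read_camera('wrist');np.save('w1.npy',a);np.save('T1.npy',T)
cv2.imwrite('pics/d.png',cv2.resize(a[:,:,::-1],(800,600)))
hsv=cv2.cvtColor(a,cv2.COLOR_RGB2HSV)
m=cv2.inRange(hsv,(110,120,40),(130,255,255))
for c in cv2.findContours(m,0,2)[0]:
    if cv2.contourArea(c)>200:
        r=cv2.minAreaRect(c);print(r,[plane('wrist',*p,.07,T)[:2] for p in cv2.boxPoints(r)],plane('wrist',*r[0],.07,T))
print(T.round(4))
E
```

```text
time: 2.02
tool_pos: [0.5326, -0.2173, 0.1705]
eef_rot: [-0.001, -0.135, 0.991, 0.001]
force: [-0.4, -0.4, -0.1]
opening: 0.0854
grip_force: 0.0
((350.01666259765625, 345.5096130371094), (20.896211624145508, 56.8969612121582), 30.018367767333984) [array([ 0.6818, -0.1118]), array([ 0.6207, -0.1064]), array([ 0.6272, -0.0865]), array([ 0.6896, -0.0906])] [ 0.6538 -0.0988  0.07  ]
((257.0, 216.0), (20.0, 18.0), 0.0) [array([ 0.5603, -0.2219]), array([ 0.5453, -0.2258]), array([ 0.5411, -0.2107]), array([ 0.556 , -0.2064])] [ 0.5506 -0.2162  0.07  ]
((256.5, 184.0), (34.0, 21.0), 90.0) [array([ 0.5142, -0.2347]), array([ 0.51  , -0.2195]), array([ 0.5363, -0.2121]), array([ 0.5406, -0.2278])] [ 0.525  -0.2236  0.07  ]
[[-9.638e-01 -2.666e-01 -1.200e-03  5.326e-01]
 [-2.666e-01  9.638e-01  1.000e-03 -2.173e-01]
 [ 9.000e-04  1.300e-03 -1.000e+00  1.705e-01]
 [ 0.000e+00  0.000e+00  0.000e+00  1.000e+00]]
```

View pics/d.png

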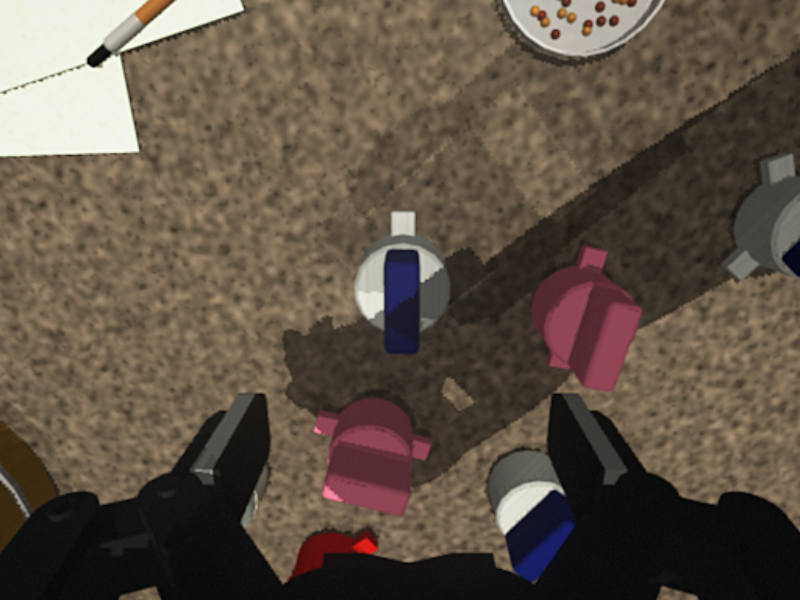

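The wrist view shows the cap upright below the camera. Its bar runs vertically at columns 384–420, with the far top edge at row 250 and the far lug at (403,223), so it is aligned with the jaws. The pink caps stand clear.

```bash
python3 - <<'E'
from h import *
T=np.load('T1.npy');a=np.load('w1.npy')
f=plane('wrist',257.3,160,.07,T);l=plane('wrist',403*.64,212*.64,.014,T)
d=np.array([.9638,.2666,0])
for n,c in(('bar',f-.025*d),('lug',l-.04*d)):
    print(n,c,(T[:3,:3].T@(c-T[:3,3])).round(4))
E
```

```text
bar [ 0.482605 -0.234565  0.07    ] [ 0.0527 -0.0034  0.1005]
lug [ 0.459648 -0.240964  0.014   ] [ 0.0765 -0.0035  0.1566]
```

```bash
python3 - <<'E'
from h import *
T=np.load('T1.npy')
f=plane('wrist',257.3,352.5*.64,.07,T);l=plane('wrist',403*.64,212*.64,.006,T)
d=np.array([.9638,.2666,0])
for n,c in(('bar',f-.025*d),('lug',l+.04*d)):
    print(n,c,(T[:3,:3].T@(c-T[:3,3])).round(4))
E
```

```text
bar [ 0.534505 -0.220465  0.07    ] [-0.0011 -0.0037  0.1005]
lug [ 0.538052 -0.219336  0.006   ] [-0.0048 -0.0036  0.1645]
```

```bash

python3 -m handwheel '[0,0,0,-0.002,-0.0036,0.03,0.5, 0,0,0,-0.002,-0.0036,0.06,0.5, 0,0,0,-0.002,-0.0036,0.09,0.5, 0,0,0,-0.002,-0.0036,0.111,0.5, 0,0,0,-0.002,-0.0036,0.111,0.5,0,0,0,-0.002,-0.0036,0.111,0, 0,0,0,-0.002,-0.0036,0.111,0, 0,0,0,-0.002,-0.0036,0.111,0, 0,0,0,-0.002,-0.0036,0.111,0, 0,0,0,-0.002,-0.0036,0.111,0]' 70
python3 go.py 0.534 -0.22 0.17 195.6
```

```text
time: 2.9
tool_pos: [0.5369, -0.2195, 0.0622]
eef_rot: [0.001, -0.136, 0.991, -0.001]
force: [0.6, -0.0, 4.6]
opening: 0.0165
grip_force: 71.4
rot [-0.12  0.13  0.  ] shift [ 2.700e-03  1.000e-04 -1.078e-01] t 2.9 pos [ 0.5369 -0.2195  0.0622] q6 -2.4269201098599917 F [ 0.6 -0.   4.6]
```

Gripped (opening 16.5 mm, 71 N). Next I lift, carry towards the port and stop 90 mm short for a close look.

```bash

python3 -m handwheel '[0,0,0,0,0,-0.04,0, 0,0,0,0,0,-0.08,0, 0,0,6,-0.01,0.03,-0.115,0, 0,0,12,-0.02,0.07,-0.115,0, 0,0,17,-0.03,0.11,-0.115,0, 0,0,22,-0.04,0.15,-0.115,0, 0,0,22,-0.05,0.19,-0.115,0, 0,0,22,-0.06,0.23,-0.115,0, 0,0,22,-0.07,0.27,-0.115,0, 0,0,22,-0.08,0.305,-0.115,0]'
python3 -m handwheel '[0,0,0,0,0,0,0, 0,0,0,0,0,0,0, 0,0,0,0,0,0,0]'
python3 go.py 0.507 0.191 0.17 173.25
python3 - <<'E'
from h import *
T=pose();a=bot.read_camera('wrist');np.save('w2.npy',a);np.save('T2.npy',T)
cv2.imwrite('pics/e.png',cv2.resize(a[:,:,::-1],(800,600)))
E
```

```text
time: 3.73
tool_pos: [0.5301, 0.0986, 0.1758]
eef_rot: [0.0, 0.056, 0.998, 0.0]
force: [-0.1, -0.4, -1.7]
opening: 0.0167
grip_force: 70.6
time: 3.98
tool_pos: [0.5307, 0.0961, 0.1755]
eef_rot: [0.0, 0.056, 0.998, -0.0]
force: [1.0, -0.5, -2.0]
opening: 0.0164
grip_force: 70.5
rot [-0.02  0.02  0.38] shift [0.0341 0.0917 0.0054] t 3.9833 pos [0.5307 0.0961 0.1755] q6 -1.4904307383089554 F [ 1.  -0.5 -2. ]
```

View pics/e.png

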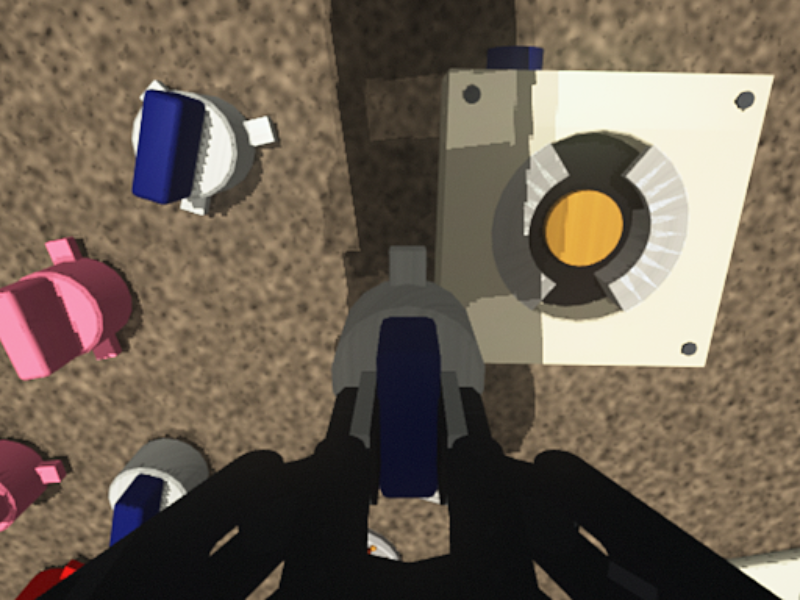

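The wrist view shows the port with the three-lug cap untouched at (180,150). The box bolts are at (471,94), (745,100) and (689,349), and the rim spans columns 491–688. The held cap's lug is at (408,265).

```bash
python3 - <<'E'
from h import *
T=np.load('T2.npy')
P=lambda u,v,z=.056:plane('wrist',u*.64,v*.64,z,T)
a,b,c=P(471,94),P(745,100),P(689,349)
A=lambda p,q:np.degrees(np.arctan2(*(p-q)[[1,0]]))
print(a,b,c,'mid',(a+c)/2,'az y',A(b,a),'az x',A(c,b),np.linalg.norm(b-a),np.linalg.norm(c-b))
print('rim y ext',P(491,228),P(688,228),(P(491,228)+P(688,228))/2)
# held cap lug tip & bar
z0=T[2,3]-.062
print('lug',(T[:3,:3].T@(P(408,247,z0+.006)-T[:3,3])).round(4),'bar',(T[:3,:3].T@(P(408.5,497,z0+.07)-T[:3,3])).round(4))
print('xaz',A(T[:3,0],np.zeros(3)))
E
```

```text
[0.4372 0.1357 0.056 ] [0.454  0.2629 0.056 ] [0.5809 0.2464 0.056 ] mid [0.50905 0.19105 0.056  ] az y 82.47617956136136 az x -7.408244123834138 0.12830463748438717 0.12796819917463867
rim y ext [0.5013 0.1414 0.056 ] [0.5124 0.2409 0.056 ] [0.50685 0.19115 0.056  ]
lug [ 0.0396 -0.0003  0.056 ] bar [-0.022  -0.0001 -0.008 ]
xaz 173.6349082630833
```

```bash

python3 -m handwheel '[0,0,1,0.012,0.035,0,0, 0,0,1,0.024,0.07,0,0, 0,0,1,0.031,0.092,0,0, 0,0,1,0.031,0.092,0.02,0, 0,0,1,0.031,0.092,0.04,0, 0,0,1,0.031,0.092,0.045,0, 0,0,1,0.031,0.092,0.045,0]'
python3 go.py 0.509 0.191 0.095 172.6
```

```text
time: 4.62
tool_pos: [0.5092, 0.1897, 0.1285]
eef_rot: [-0.002, 0.066, 0.998, -0.001]
force: [0.1, 0.2, -1.3]
opening: 0.0164
grip_force: 70.5
rot [-0.07 -0.23 -0.11] shift [0.0002 0.0013 0.0335] t 4.6167 pos [0.5092 0.1897 0.1285] q6 -1.291613440301875 F [ 0.1  0.2 -1.3]
```

```bash

python3 -m handwheel '[0,0,0,0,0.001,0.006,0, 0,0,0,0,0.001,0.012,0, 0,0,0,0,0.001,0.018,0, 0,0,0,0,0.001,0.024,0, 0,0,0,0,0.001,0.028,0, 0,0,0,0,0.001,0.028,0]'
python3 go.py 0.509 0.191 0.095 172.6
```

```text
time: 5.12
tool_pos: [0.5107, 0.192, 0.1021]
eef_rot: [0.0, 0.065, 0.998, -0.0]
force: [1.2, -1.3, 1.9]
opening: 0.0165
grip_force: 71.0
rot [-0.01  0.03 -0.  ] shift [ 0.0016 -0.0012  0.0071] t 5.1167 pos [0.5107 0.192  0.1021] q6 -1.2896415915192343 F [ 1.2 -1.3  1.9]
```

Force shows only the spring, so the lugs are in the slots. Next I push to the floor.

```bash

python3 -m handwheel '[0,0,0,0.001,-0.001,0.004,0, 0,0,0,0.001,-0.001,0.008,0, 0,0,0,0.001,-0.001,0.010,0, 0,0,0,0.001,-0.001,0.010,0, 0,0,0,0.001,-0.001,0.010,0]'
python3 go.py 0.509 0.191 0.095 172.6
```

```text
time: 5.53
tool_pos: [0.5103, 0.1915, 0.0942]
eef_rot: [0.001, 0.064, 0.998, 0.0]
force: [-2.2, -0.5, 10.5]
opening: 0.0165
grip_force: 72.2
rot [0.03 0.11 0.02] shift [ 0.0013 -0.0007 -0.0008] t 5.5333 pos [0.5103 0.1915 0.0942] q6 -1.2909837997012017 F [-2.2 -0.5 10.5]
```

On the floor (10.5 N, TCP 94 mm). Next I back off slightly and turn clockwise (tool +z).

```bash

python3 -m handwheel '[0,0,0,0,0,-0.001,0, 0,0,6,0,0,-0.001,0, 0,0,12,0,0,-0.001,0, 0,0,18,0,0,-0.001,0, 0,0,24,0,0,-0.001,0, 0,0,30,0,0,-0.001,0, 0,0,36,0,0,-0.001,0, 0,0,42,0,0,-0.001,0, 0,0,48,0,0,-0.001,0, 0,0,53,0,0,-0.001,0]'
python3 go.py 0.509 0.191 0.095 110.6; python3 -c "
from cell import bot;print(bot.state()['moment'])"
```

```text
time: 6.37
tool_pos: [0.5099, 0.1918, 0.0942]
eef_rot: [0.001, 0.505, 0.863, 0.001]
force: [-0.5, 1.1, 4.6]
opening: 0.0164
grip_force: 71.5
rot [ 0.12 -0.01  8.74] shift [-0.0003 -0.0012 -0.0008] t 6.3667 pos [0.5099 0.1918 0.0942] q6 -0.361148219654406 F [-0.5  1.1  4.6]
[ 0.2957569  -0.04020802  0.06614606]
```

Turning freely, about 9° to the stop.

```bash

python3 -m handwheel '[0,0,4,0,0,0,0, 0,0,7,0,0,0,0, 0,0,10,0,0,0,0, 0,0,12,0,0,0,0, 0,0,12,0,0,0,0]'
python3 go.py 0.509 0.191 0.095 110.6; python3 -c "
from cell import bot;print(bot.state()['moment'])"
```

```text
time: 6.78
tool_pos: [0.5088, 0.1916, 0.0942]
eef_rot: [-0.0, 0.589, 0.808, -0.001]
force: [-5.1, 0.7, 10.7]
opening: 0.0169
grip_force: 73.9
rot [-0.1   0.03 -2.76] shift [-0.0006  0.     -0.0008] t 6.7833 pos [0.5088 0.1916 0.0942] q6 -0.1589295077277161 F [-5.1  0.7 10.7]
[0.04068998 0.78708637 1.35274242]
```

At the stop (1.35 N m). I let it rise against the rim, open, and retreat.

```bash

python3 -m handwheel '[0,0,-2,0,0,-0.002,0, 0,0,-2,0,0,-0.004,0, 0,0,-2,0,0,-0.004,0, 0,0,-2,0,0,-0.004,0.5, 0,0,-2,0,0,-0.004,0.5, 0,0,-2,0,0,-0.004,0.5, 0,0,-2,0,0,-0.004,0.5, 0,0,-2,0,0,-0.02,0.5, 0,0,-2,0,0,-0.05,0.5, 0,0,-2,0,0,-0.08,0.5]'
python3 -m handwheel '[0,0,0,0,0,-0.03,0.5, 0,0,0,0,0,-0.03,0.5, 0,0,0,0,0,-0.03,0.5, 0,0,0,0,0,-0.03,0.5]'
python3 - <<'E'
from h import *
T=pose();a=bot.read_camera('wrist');np.save('w3.npy',a)
cv2.imwrite('pics/f.png',cv2.resize(a[:,:,::-1],(800,600)))
p=lambda u,v,z:plane('wrist',u,v,z,T)
m=cv2.inRange(cv2.cvtColor(a,cv2.COLOR_RGB2HSV),(110,120,40),(130,255,255))
for c in cv2.findContours(m,0,2)[0]:
    if cv2.contourArea(c)>200:
        r=cv2.minAreaRect(c);b=cv2.boxPoints(r);print(r,p(*r[0],.1),[p(*q,.1)[:2] for q in b])
E
```

```text
time: 7.62
tool_pos: [0.5081, 0.191, 0.1728]
eef_rot: [-0.001, 0.577, 0.817, -0.001]
force: [0.5, 0.2, 0.3]
opening: 0.0425
grip_force: 0.0
time: 7.95
tool_pos: [0.5088, 0.1911, 0.2026]
eef_rot: [-0.0, 0.577, 0.817, -0.0]
force: [-0.1, -0.3, 0.0]
opening: 0.0425
grip_force: 0.0
```

View pics/f.png

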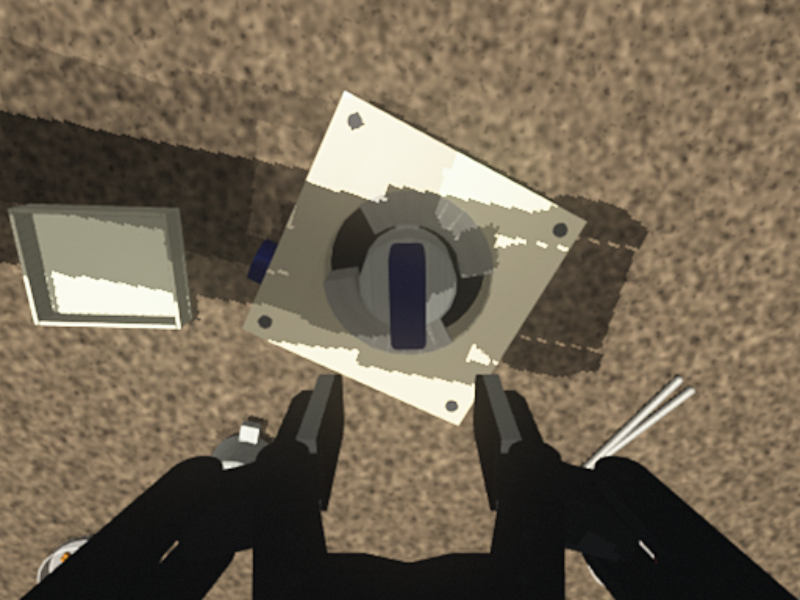

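The cap sits in the port with its bar vertical at (407,295), about 62° from the slots at (345,250) and (465,310). The lugs are hidden under the rim and the gripper is clear.

```bash
python3 -c "
from cell import bot;print(bot.hand_in())"
```

```text
the job is handed in; nothing more can be done
None
```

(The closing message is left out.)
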